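# Show a spice jar's date stamp to the tablet camera

### The job

A colleague on the video call wants to read the best-before stamp on the bottom of the red-capped spice jar. Take the tablet out of its charging dock and lean it in the wooden stand, landscape with the screen to the front, lower edge in the ledge and back against the rest, without letting it drop; then lift the red-capped jar out of the spice block and hold it up with its underside squarely facing the tablet's front camera, centred on the lens and about 10 cm from it. Finish while still holding the jar there, motionless, touching neither tablet nor stand, and leave the green-capped jars, the white cup and the black tin as they stand.

Things in the scene. Friction and masses are not known exactly. Their poses are not given: they have to be found in the camera images.
- tablet: Loose black tablet in a slim case, 205 mm wide, 128 mm high, 9 mm thick, 0.33 kg; at the start it stands upright on its lower long edge in the dock. Origin: middle of the lower long edge, mid-thickness. Axes: x out of the back (the screen looks along -x), y along the width, z up the height. Pinch it by the upper long edge across its thickness.
- lens (a point): Front camera of the tablet, a small steel-ringed dark lens on the screen side in the middle of the upper bezel, 121.5 mm above the lower edge. Axes as the tablet's; it looks along -x.
- view_point (a point): Point in the air 100 mm straight out from the front camera lens (along the tablet's -x), fixed to the tablet. Axes as the tablet's.
- dock: Dark wooden charging dock, 86 x 150 mm, 42 mm high, fixed. Origin: centre of its underside; the slot runs along its y, 12 mm wide, its floor 12 mm above the worktop, walls to 36 mm (front, -x) and 42 mm (back).
- stand: Light wooden easel stand, 176 mm wide, fixed. Origin: centre of its underside; faces its -x, y is the width. The rest leans back 40 deg from vertical (top towards +x), 94 mm up its slope, so the upper 34 mm of a leaning tablet stands free; the ledge is square to the rest, 15 mm deep, with a lip 12 mm high over it. Legs reach 90 mm behind the origin.
- seat (a point): Where the middle of the tablet's lower edge (its origin) lies when the tablet is seated on the ledge with its back flat on the rest. Axes as the stand's (upright, not leaning); 25 to 30 mm above the worktop.
- rack: Wooden spice block, 74 x 226 mm, 36 mm high, fixed. Origin: centre of its underside; three round wells of 49 mm in a row along its y, 72 mm apart, 26 mm deep.
- red_jar: Loose glass spice jar with a red cap, 45 mm in diameter, 106 mm high, 0.11 kg, standing in one of the wells (floor of the well 10 mm above the worktop). Origin: centre of its underside, the face to be shown; z up through the cap. Cap (44.6 mm across): 85 to 106 mm above the underside; the glass below it is 42 mm across.
- cap_top (a point): Centre of the top of the red cap, 106 mm above the jar's underside.
- green_jar_1: Spice jar with a green cap, 46 mm in diameter, 106 mm high, in another well of the spice block; leave it. Origin: centre of its underside.
- green_jar_2: A second green-capped spice jar, the same, in the third well; leave it. Origin: centre of its underside.
- white_cup: Small white china cup with a handle, 54 x 69 mm, 34 mm high, standing on the worktop; leave it. Origin: centre of its underside.
- black_tin: Square black tin, 68 x 68 mm, 124 mm high, standing on the worktop; leave it. Origin: centre of its underside.
There are look-alikes about, which are no part of the job. What is shaped like the red_jar but blue or orange is not meant.

How it is judged:
By the outcome, as a careful person would: the job done as asked, in the order asked, and still so for the second after the job is handed in, while the arm keeps its last pose, push and grip.
It also fails if it takes over 61 s, if anything falls off the work surface, if the arm or the gripper's body presses on something with over 40 N, if the wrist force passes 120 N, or if a joint passes its speed limit or range.

### The arm

A 6-joint arm with a two-finger parallel gripper is mounted at the origin on a cart in front of the work surface, level with it; the furniture and walls round the work are solid. World frame = base frame: x ahead of the robot, y to its left, z up, the work surface at z = 0. Lengths are in mm, angles in degrees, forces in N, time in s.
With the tool pointing down it reaches from about 350 to 850 mm from the base axis. Payload 8.1 kg.
Tool frame: the origin (TCP) lies at the very end of the fingers, on their centre line; the grasp point (between the pads) lies 19 mm behind it (r.grasp_offset is the distance from the TCP to the grasp point, in mm); z points along the fingers, y is the line along which they close (so a half turn about z gives the same grasp; the last joint's range is limited). The gripper opens to 85 mm and grips with 20 to 120 N. Pads are 22 mm wide; open, the fingers measure 114 mm over their backs; the gripper's body (76 mm by 85 mm) begins 54 mm behind the grasp point. The pads swing forward as they close: fully open they stand 13 mm farther back than shut.
Start: joints at [58.247, 7.471, 85.268, -0, 87.261, -4.893], TCP at [271.07, 535.281, 207.792] pointing down, gripper open.
Joint ranges: [-169.43, 169.43], [-51.17, 129.36], [1.28, 143.12], [-76.62, 256.62], [0, 156.53], [-152.29, 152.29]. Speed limits (degrees/s): [136.94, 136.94, 159.86, 180, 180, 180].

### API

Orientations are given as [roll, pitch, yaw] about the fixed x, y, z axes, in that order (R = Rz(yaw) Ry(pitch) Rx(roll)).
In Python, from bench import r gives the robot as it stands.
- The arm moves only by the tool carry_out, never from a script. Its argument "commands" is a list of rows, each an object with "jaw": the finger opening in m, from 0 to 0.0854; "translation": the shift along the tool's x, y, z in m, a list of three; "spin": the turn about the tool's z in rad. A call has exactly 8 rows; each row shifts and turns the commanded pose from where the row before left it, along the tool's axes as they then stand; what a row does not reach is not made up. A row lasts 1/12 s, in which the tool goes at most 41.7 mm and 7.16 degrees, less where a joint would pass 70% of its speed; a pose out of reach is approached as far as the arm can. A call is refused whole if a number of a shift passes 0.0417 or a number of a turn 0.125, either way. A call with a gripper value outside its range is refused whole. The fingers move at their own pace and stop on an object; "squeeze" is the grip in N (left out, the last holds). Time passes only in rows, so rows that do not move let the fingers close, or fill a call up. It gives the time, the measured TCP pose, the force, the opening and the grip force at its end, in the units of the state.
- r.sense(): the state, without advancing time (a new reading comes with each control period).
- r.snapshot(name): name is "scene" or "top" or "wrist"; returns a dict with "pixels" (384x512x3 uint8, blue, green, red), "K" (3x3 intrinsics, pixels), "extrinsics" (4x4, takes a point from camera to world coordinates). Camera axes: x right, y down, z forward; pixel columns grow to the right and rows downward; lengths in mm; the calibration is good to about 2 mm. A picture is of the moment at which its call begins. There is no depth.
- r.hand_in(): hands the job in; it is judged then, once.
Trained networks look in a picture, given as the dict that the camera call returned (one of the last four; its "shot" number tells which), for a name from the list of things; names that differ only in an ending like _2 or _b are one class to them, and where a whole thing is asked for, a point or a joint stands for the part that bears it (a point fixed in the world has none). Each returns a list of dicts, best first, with "score" (0 to 1); they miss things now and then, are a little off and sometimes report something else, mostly with a low value. They report only what shows in the picture. A call takes as long as a camera call. They do not tell look-alikes from the thing itself.
- r.spot_in(picture, target): "xy" ([column, row] in pixels, amid what is visible of it).
- r.regions_of(picture, target): "pixels" (384x512 bool, what is visible of it) and "xy" ([column, row] in pixels, amid what is visible of it).
- r.landmark_of(picture, target): "xy" ([column, row] in pixels: a listed point, or the origin of a listed thing).
The state is a dict: "time": time; "joint_pos": joint angles; "qd": joint speeds; "joint_efforts": joint torques, N m; "tool_pos": TCP position; "tcp_rot": TCP orientation; "ft_force": force on the tool from outside, world axes, zero at the start; "wrist_torque": the same for the moment, N m; "finger_gap": finger opening in mm; "grip_force": force on a finger pad.
Only numpy, scipy, OpenCV 4.12 (cv2) and the standard library are available. Lean on these libraries where they do the work, as an engineer would, in place of code of your own. Each camera call takes 0.05 s, during which the arm holds its last target. There are 200 camera calls.

## Working session

There is one attempt and no reset: what is moved stays moved. The work goes in short steps, Python scripts to look and compute and a tool call to move; the robot and the scene stay as the last step left them, time stands still between calls to the robot, and variables do not carry over. Pictures are saved under pics/ and viewed, at most 10 in all, crops included, and the job is handed in when it is done.

Besides the shell and the picture viewer there is one more tool, called after ">>>" by a JSON object that holds its "name" and its "arguments". carry_out: Moves the arm, as the interface text tells. Its arguments: {"type":"object","properties":{"commands":{"type":"array","items":{"type":"object","properties":{"jaw":{"type":"number"},"translation":{"type":"array","items":{"type":"number"}},"spin":{"type":"number"}}}},"squeeze":{"type":"number"}},"required":["commands"]}

```bash
ls; mkdir -p pics; python3 - <<'E'
from bench import r
import cv2,numpy as np
a=r.snapshot("scene");b=r.snapshot("top");c=r.snapshot("wrist")
print(r.sense())
for n,p in zip("stw",(a,b,c)):
    cv2.imwrite(f"pics/{n}0.png",p["pixels"]); print(n,p["K"].tolist(),np.round(p["extrinsics"],3).tolist())
    for t in ["tablet","lens","dock","stand","seat","rack","red_jar","cap_top","green_jar_1","white_cup","black_tin"]:
        print(n,t,[(np.round(d["xy"]).tolist(),round(d["score"],2)) for d in r.landmark_of(p,t)[:4]])
cv2.imwrite("pics/st.png",np.hstack([a["pixels"],b["pixels"]]))
E
```

```text
pics
{'time': 0.15, 'joint_pos': array([ 5.82464767e+01,  7.50634630e+00,  8.53149384e+01, -8.42577971e-04,
        8.72605099e+01, -4.89130179e+00]), 'qd': array([-0.04619885, -0.0799194 , -0.19225635, -0.07273455, -0.06421763,
       -0.05934922]), 'joint_efforts': array([ 4.85519668e-04, -5.70051241e+01, -5.01164639e+01, -1.40352950e-04,
        9.42677201e-03, -1.83875767e-05]), 'tool_pos': array([270.83920222, 534.88945783, 206.97322279]), 'tcp_rot': array([-1.79918431e+02, -6.13577886e-03,  1.53137815e+02]), 'ft_force': array([-0.21044345,  0.3175071 , -0.2758663 ]), 'wrist_torque': array([ 0.00851902, -0.01107384, -0.03763384]), 'grip_force': 0.0, 'finger_gap': 85.15940001808177}
s [[375.70757142825516, 0.0, 248.20999719479437], [0.0, 375.70757142825516, 194.78365714443828], [0.0, 0.0, 1.0]] [[0.533, -0.475, 0.7, -397.636], [-0.846, -0.292, 0.447, -703.465], [-0.008, -0.83, -0.557, 851.754], [0.0, 0.0, 0.0, 1.0]]
s tablet [([217.0, 223.0], 0.67), ([288.0, 212.0], 0.51)]
s lens [([214.0, 190.0], 0.61)]
s dock [([217.0, 222.0], 0.82)]
s stand []
s seat [([180.0, 195.0], 0.61)]
s
[... 904 characters left out ...]
]
t red_jar [([318.0, 208.0], 0.73), ([272.0, 241.0], 0.72), ([372.0, 239.0], 0.59)]
t cap_top [([329.0, 204.0], 0.73), ([382.0, 242.0], 0.53), ([273.0, 240.0], 0.48)]
t green_jar_1 [([297.0, 201.0], 0.75), ([241.0, 216.0], 0.23)]
t white_cup [([258.0, 157.0], 0.51)]
t black_tin [([345.0, 160.0], 0.71), ([239.0, 220.0], 0.25)]
w [[345.22294642113945, 0.0, 252.72353709774794], [0.0, 345.22294642113945, 188.88516629934375], [0.0, 0.0, 1.0]] [[0.451, 0.857, 0.249, 207.429], [0.892, -0.433, -0.127, 566.384], [-0.001, 0.279, -0.96, 372.591], [0.0, 0.0, 0.0, 1.0]]
w tablet []
w lens []
w dock []
w stand []
w seat []
w rack []
w red_jar []
w cap_top []
w green_jar_1 []
w white_cup []
w black_tin []
```

View pics/s0.png

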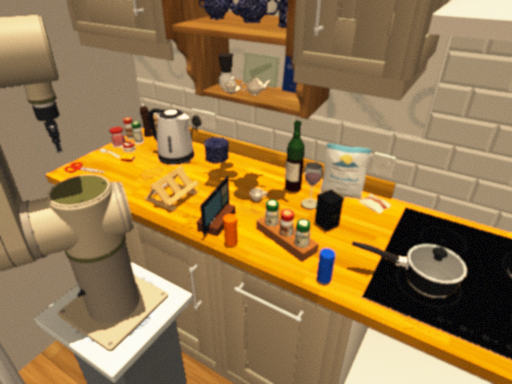

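View pics/t0.png

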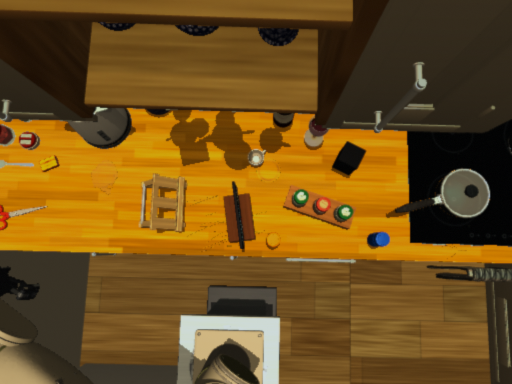

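The scene view shows the stand at about (172,190), the tablet in its dock at (215,210), and the rack at (287,235) with the red cap in the middle well. The top view shows the stand at (165,205), the dock at (240,218) and the red cap at (322,205).

```bash
cat > h.py <<'E'
from bench import r
import cv2,numpy as np
def ray(p,xy):
    K,E=p["K"],np.array(p["extrinsics"]); d=E[:3,:3]@np.linalg.solve(K,[*xy,1.]); return E[:3,3],d/np.linalg.norm(d)
def tri(obs):
    A=np.zeros((3,3));b=np.zeros(3);rs=[ray(p,x) for p,x in obs]
    for o,d in rs: M=np.eye(3)-np.outer(d,d);A+=M;b+=M@o
    X=np.linalg.solve(A,b); return X.round(1),[round(float(np.linalg.norm(np.cross(X-o,d))),1) for o,d in rs]
def onz(p,xy,z):
    o,d=ray(p,xy); return (o+d*(z-o[2])/d[2]).round(1)
def proj(p,X):
    E=np.linalg.inv(np.array(p["extrinsics"]));c=(E[:3,:3]@np.array(X,float)+E[:3,3]);q=p["K"]@c;return (q[:2]/q[2]).round(1)
def tool(v,yaw):
    "world shift -> tool-axes shift (tool down)"
    a=np.radians(yaw);x=np.array([np.cos(a),np.sin(a),0]);y=np.array([np.sin(a),-np.cos(a),0]);v=np.array(v,float)
    return np.array([v@x,v@y,-v[2]])
E
python3 - <<'E'
from h import *
a=r.snapshot("scene");b=r.snapshot("top")
for n,s,t in [("seat",(180,195),(173,204)),("dock",(217,222),(239,221)),("lens",(214,190),(237,215)),("redcap",(287,216),(321,205)),("rack",(284,240),(318,208))]:
    print(n,*tri([(a,s),(b,t)]))
for n,xy,z in [("tab end a",(235,183),140),("tab end b",(242,248),140),("st1",(148,180),40),("st2",(148,228),40),("tin",(349,158),124),("cup",(257,157),30),("orange",(273,240),106),("rack l",(290,193),36),("rack r",(350,222),36),("gj",(300,198),116),("gj2",(344,213),116),("rj",(322,205),116)]: print(n,onz(b,xy,z))
m=np.hstack([cv2.resize(a["pixels"][150:230,140:240],None,fx=4,fy=4,interpolation=3),cv2.resize(b["pixels"][165:260,130:230][:80],None,fx=4,fy=4,interpolation=3)])
cv2.imwrite("pics/c1.png",m)
E
```

```text
seat [505.  199.4  17.1] [2.8, 2.8]
dock [455.6 -18.8   2.8] [2.6, 2.6]
lens [461.7 -16.4 139. ] [2.1, 2.1]
redcap [ 505.  -276.4  100.5] [1.7, 1.7]
rack [ 503.  -276.7   -0.8] [3.1, 3.1]
tab end a [559.5  -8.5 140. ]
tab end b [365.9 -36.5 140. ]
st1 [577.3 282.6  40. ]
st2 [421.5 271.7  40. ]
tin [ 650.5 -357.8  124. ]
cup [666.6 -70.5  30. ]
orange [ 392.4 -128.3  106. ]
rack l [ 547.9 -182.2   36. ]
rack r [ 458.2 -378.8   36. ]
gj [ 522.3 -208.   116. ]
gj2 [ 479.7 -343.4  116. ]
rj [ 502.5 -275.8  116. ]
```

View pics/c1.png

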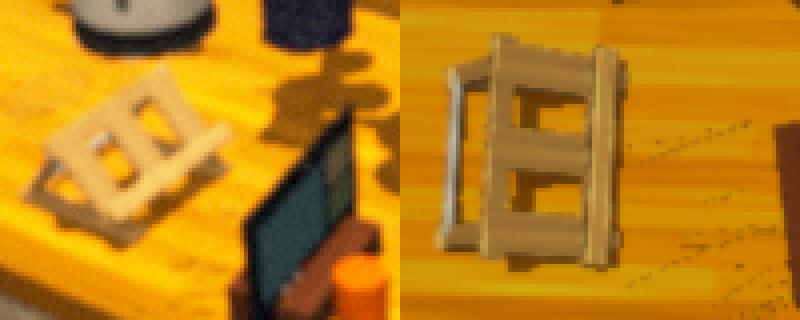

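The crop shows the stand's lip on its right (world -y) side with the rest leaning to +y. The tablet screen also faces -y, so the tablet needs almost no turning.

```bash
python3 -c "
from h import *
print(tool((209,-320,0),188.1), tool((209,-320,0),188.1)/11)"
```

```text
[-161.82655024 -346.25592794   -0.        ] [-14.71150457 -31.47781163  -0.        ]
```

>>> {"name": "carry_out", "arguments": {"commands": [{"jaw": 0.085,"translation": [0,0,-0.02],"spin": -0.122},{"jaw": 0.085,"translation": [0,0,-0.02],"spin": -0.122},{"jaw": 0.085,"translation": [0,0,-0.02],"spin": -0.122},{"jaw": 0.085,"translation": [0,0,-0.02],"spin": -0.122},{"jaw": 0.085,"translation": [0,0,-0.015],"spin": -0.122},{"jaw": 0.085,"translation": [0,0,0],"spin": 0},{"jaw": 0.085,"translation": [0,0,0],"spin": 0},{"jaw": 0.085,"translation": [0,0,0],"spin": 0}]}}

```text
time: 2.57
tool_pos: [270.9, 535.0, 301.4]
tcp_rot: [-179.9, -0.1, -172.1]
ft_force: [-0.0, -0.0, -0.5]
finger_gap: 85.1
grip_force: 0.0
```

>>> {"name": "carry_out", "arguments": {"commands": [{"jaw": 0.085,"translation": [-0.019,-0.036,0],"spin": 0},{"jaw": 0.085,"translation": [-0.019,-0.036,0],"spin": 0},{"jaw": 0.085,"translation": [-0.019,-0.036,0],"spin": 0},{"jaw": 0.085,"translation": [-0.019,-0.036,0],"spin": 0},{"jaw": 0.085,"translation": [-0.019,-0.036,0],"spin": 0},{"jaw": 0.085,"translation": [-0.019,-0.036,0],"spin": 0},{"jaw": 0.085,"translation": [-0.019,-0.036,0],"spin": 0},{"jaw": 0.085,"translation": [-0.01,-0.02,0],"spin": 0}]}}

```text
time: 3.23
tool_pos: [452.2, 282.3, 300.7]
tcp_rot: [-179.9, -0.1, -172.2]
ft_force: [-0.3, -0.8, 0.0]
finger_gap: 84.9
grip_force: 0.0
```

```bash
python3 - <<'E'
from h import *
import pickle
c=r.snapshot("wrist");s=r.sense();print(s["tool_pos"],s["tcp_rot"])
pickle.dump(c,open("w1.pkl","wb"))
for t in ["seat","stand"]: print(t,[(d["xy"],round(d["score"],2)) for d in r.landmark_of(c,t)[:3]])
cv2.imwrite("pics/w1.png",c["pixels"])
E
```

```text
[453.5878057  280.36366541 300.57927925] [-1.79796648e+02 -1.03702534e-01 -1.72352679e+02]
seat [([171.5, 176.2], 0.83)]
stand [([202.5, 174.6], 0.64)]
```

View pics/w1.png

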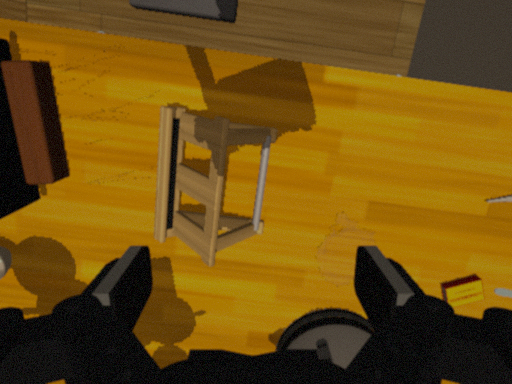

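The wrist view shows the stand (155–275, 105–265) with its lip along column 163 on the left. The dock is at the far left.

>>> {"name": "carry_out", "arguments": {"commands": [{"jaw": 0.085,"translation": [0,-0.034,0],"spin": 0},{"jaw": 0.085,"translation": [0,-0.034,0],"spin": 0},{"jaw": 0.085,"translation": [0,-0.034,0],"spin": 0},{"jaw": 0.085,"translation": [0,-0.034,0],"spin": 0},{"jaw": 0.085,"translation": [0,-0.034,0],"spin": 0},{"jaw": 0.085,"translation": [0,0,0],"spin": 0},{"jaw": 0.085,"translation": [0,0,0],"spin": 0},{"jaw": 0.085,"translation": [0,0,0],"spin": 0}]}}

```text
time: 4.05
tool_pos: [474.3, 119.0, 302.1]
tcp_rot: [180.0, -0.1, -171.9]
ft_force: [-0.2, 0.0, 0.3]
finger_gap: 84.7
grip_force: 0.0
```

```bash
python3 - <<'E'
from h import *
import pickle
c=r.snapshot("wrist");s=r.sense();print(s["tool_pos"],s["tcp_rot"])
pickle.dump(c,open("w2.pkl","wb"))
w1=pickle.load(open("w1.pkl","rb"))
for t in ["seat","stand","dock","tablet","lens"]:
    L=r.landmark_of(c,t)[:3];print(t,[(np.round(d["xy"],1),round(d["score"],2)) for d in L])
    if t=="seat" and L: print(tri([(w1,(171.5,176.2)),(c,L[0]["xy"])]))
    if t=="stand" and L: print(tri([(w1,(202.5,174.6)),(c,L[0]["xy"])]))
cv2.imwrite("pics/w2.png",c["pixels"])
E
```

```text
[474.33902498 119.29154487 302.21489618] [ 1.79963417e+02 -5.36483548e-02 -1.71872312e+02]
seat [(array([298.3, 173.4]), 0.82)]
(array([501.6, 182.2,  33.8]), [1.8, 1.8])
stand [(array([320.9, 173.9]), 0.62)]
(array([503.4, 218.2,   3.3]), [0.5, 0.5])
dock [(array([150.9, 120.5]), 0.84)]
tablet [(array([147.2, 124.8]), 0.83)]
lens [(array([107.2, 137.8]), 0.93), (array([320.1, 174.5]), 0.26)]
```

View pics/w2.png

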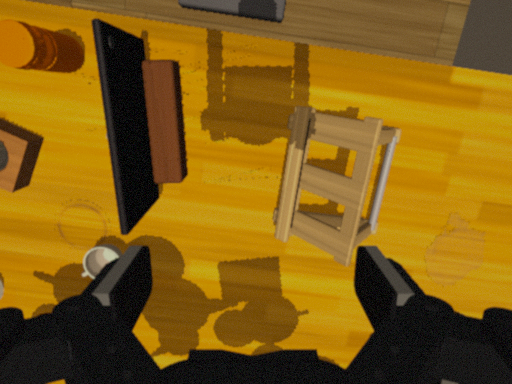

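The second wrist view shows the stand at (275–400, 105–262), the tablet's top edge running from (97,22) to (125,232), and the dock to its right.

>>> {"name": "carry_out", "arguments": {"commands": [{"jaw": 0.085,"translation": [0.01,-0.034,0],"spin": 0},{"jaw": 0.085,"translation": [0.01,-0.034,0],"spin": 0},{"jaw": 0.085,"translation": [0,-0.034,0],"spin": 0},{"jaw": 0.085,"translation": [0,-0.034,0],"spin": 0},{"jaw": 0.085,"translation": [0,0,0],"spin": 0},{"jaw": 0.085,"translation": [0,0,0],"spin": 0},{"jaw": 0.085,"translation": [0,0,0],"spin": 0},{"jaw": 0.085,"translation": [0,0,0],"spin": 0}]}}

```text
time: 5.02
tool_pos: [474.2, -18.5, 302.8]
tcp_rot: [180.0, 0.0, -171.8]
ft_force: [0.1, 0.2, -0.1]
finger_gap: 85.1
grip_force: 0.0
```

```bash
python3 - <<'E'
from h import *
import pickle
c=r.snapshot("wrist");s=r.sense();print(s["tool_pos"],s["tcp_rot"])
pickle.dump(c,open("w3.pkl","wb"))
w1,w2=[pickle.load(open(f"w{i}.pkl","rb")) for i in (1,2)]
d=[x["xy"] for x in r.landmark_of(c,"lens")[:1]]+[x["xy"] for x in r.landmark_of(c,"dock")[:1]];print(d)
print(tri([(w2,(107.2,137.8)),(c,d[0])]),tri([(w2,(150.9,120.5)),(c,d[1])]))
def crop(p,x,y,w=160,h=120): return cv2.resize(p["pixels"][y:y+h,x:x+w],(400,300),interpolation=2)
print("tablet px",d[0]);x3=int(max(0,d[0][0]-120))
print("x3",x3)
m=np.vstack([np.hstack([crop(w1,140,95,140),crop(w2,268,95,140)]) if 0 else np.hstack([cv2.resize(w1["pixels"][95:275,130:290],(400,450)),cv2.resize(w2["pixels"][95:275,260:420],(400,450))])])
cv2.imwrite("pics/c2.png",m)
cv2.imwrite("pics/c3.png",np.hstack([cv2.resize(w2["pixels"][10:240,75:200],(326,600)),cv2.resize(c["pixels"][10:240,x3:x3+180],(470,600))]))
E
```

```text
[474.18737026 -18.41553435 302.83179772] [ 1.79984708e+02  3.24684956e-03 -1.71810591e+02]
[[249.2, 156.2], [255.4, 138.3]]
(array([468. , -23.4, 135.5]), [0.6, 0.6]) (array([463.8, -16.5,  13.5]), [2.0, 2.0])
tablet px [249.2, 156.2]
x3 129
```

View pics/c2.png

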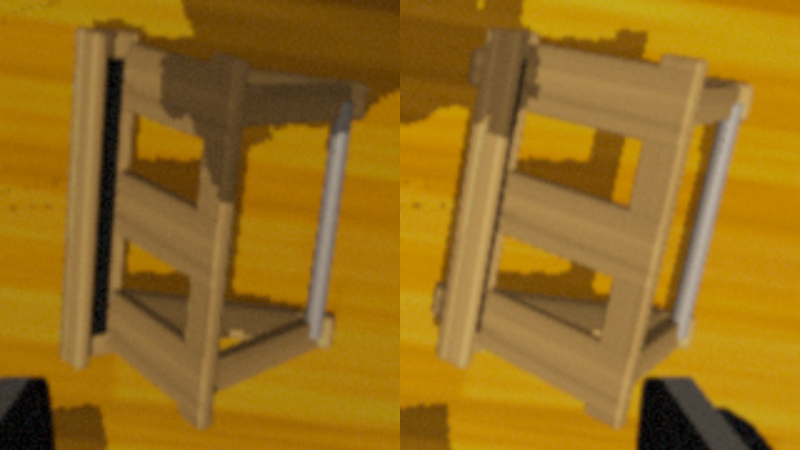

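View pics/c3.png

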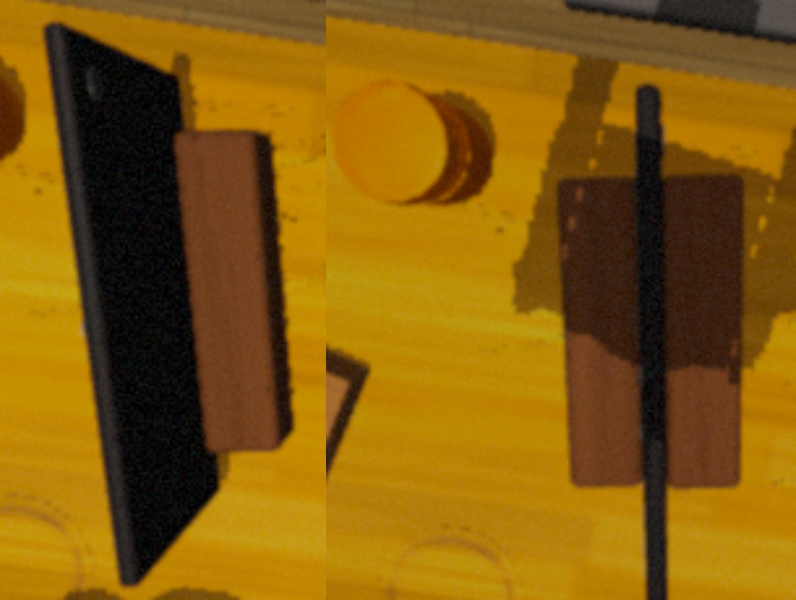

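The crops give clear lip and rest-edge corners in both wrist views. The tablet's top edge appears as a thin dark band near column 253 in the third view.

```bash
python3 - <<'E'
from h import *
import pickle
w1,w2,w3=[pickle.load(open(f"w{i}.pkl","rb")) for i in (1,2,3)]
for n,a,b in [("lipN",(172,107),(311.2,107)),("lipF",(165.2,241),(287.2,241)),("restN",(228.8,118.2),(382,119)),("restF",(214,265),(348.8,265.8))]: print(n,*tri([(w1,a),(w2,b)]))
print("tabN",*tri([(w2,(96.5,20)),(w3,(252.7,43.3))]))
for z in (138,140): print(onz(w2,(96.5,20),z),onz(w2,(125.2,233.9),z),onz(w3,(252.7,43.3),z),onz(w3,(255,239.8),z))
# band columns in w3
g=w3["pixels"].astype(int).sum(2)
for row in (60,80,240,250,260,270,280,290): 
    x=np.where(g[row,235:275]<150)[0]; print(row,x.min()+235 if len(x) else None,x.max()+235 if len(x) else None)
# scene+top cross-check of rest/lip
E
```

```text
lipN [415.  180.1  48.8] [0.1, 0.1]
lipF [591.7 182.1  42.3] [0.2, 0.2]
restN [415.3 250.5  91. ] [0.1, 0.1]
restF [591.5 253.2  91.2] [0.6, 0.6]
tabN [366.  -34.6 137.1] [0.3, 0.3]
[366.3 -34.2 138. ] [565.3  -1.6 138. ] [365.8 -34.6 138. ] [553.5  -5.1 138. ]
[366.6 -33.4 140. ] [564.4  -1.  140. ] [366.  -34.6 140. ] [552.6  -5.3 140. ]
60 248 257
80 235 274
240 252 258
250 253 258
260 None None
270 None None
280 None None
290 None None
```

>>> {"name": "carry_out", "arguments": {"commands": [{"jaw": 0.05,"translation": [0.008,0.001,0.035],"spin": -0.017},{"jaw": 0.05,"translation": [0,0,0.035],"spin": 0},{"jaw": 0.05,"translation": [0,0,0.035],"spin": 0},{"jaw": 0.05,"translation": [0,0,0.035],"spin": 0},{"jaw": 0.05,"translation": [0,0,0.03],"spin": 0},{"jaw": 0.05,"translation": [0,0,0.02],"spin": 0},{"jaw": 0.05,"translation": [0,0,0],"spin": 0},{"jaw": 0.05,"translation": [0,0,0],"spin": 0}]}}

```text
time: 5.83
tool_pos: [465.2, -19.1, 112.2]
tcp_rot: [180.0, -0.1, -170.9]
ft_force: [0.8, 0.3, 0.5]
finger_gap: 49.9
grip_force: 0.0
```

```bash
python3 - <<'E'
from h import *
c=r.snapshot("wrist");s=r.sense();print(s["tool_pos"],s["tcp_rot"],s["ft_force"],s["finger_gap"])
L=r.landmark_of(c,"lens")[:1];print([(x["xy"],x["score"]) for x in L])
# expected projection of TCP, tablet top ends
for X in [(366,-34.5,139),(465.6,-18.2,140),(466+14.3,-18.2+2.3-6,140),s["tool_pos"]]: print(proj(c,X))
g=c["pixels"].astype(int).sum(2)
for row in range(60,200,20):
    x=np.where(g[row,180:330]<150)[0]+180; print(row,x.min() if len(x) else 0,x.max() if len(x) else 0)
E
```

```text
[466.59705197 -19.39058564 113.87841232] [-1.79989696e+02  3.75220175e-02 -1.70886757e+02] [0.86650131 0.30260851 0.83964865] 50.03786495525801
[([246.0, 252.2], 0.86)]
[255.9   4.6]
[255.9 257.4]
[242.5 285.3]
[252.8 235.1]
60 243 264
80 243 264
100 193 315
120 193 314
140 200 314
160 195 313
180 197 312
```

>>> {"name": "carry_out", "arguments": {"commands": [{"jaw": 0.0,"translation": [0,0,0],"spin": 0},{"jaw": 0.0,"translation": [0,0,0],"spin": 0},{"jaw": 0.0,"translation": [0,0,0],"spin": 0},{"jaw": 0.0,"translation": [0,0,0],"spin": 0},{"jaw": 0.0,"translation": [0,0,0],"spin": 0},{"jaw": 0.0,"translation": [0,0,0],"spin": 0},{"jaw": 0.0,"translation": [0,0,0],"spin": 0},{"jaw": 0.0,"translation": [0,0,0],"spin": 0}], "squeeze": 60}}

```text
time: 6.6
tool_pos: [467.0, -20.0, 114.1]
tcp_rot: [-180.0, 0.1, -170.9]
ft_force: [-0.6, 0.7, 6.5]
finger_gap: 5.4
grip_force: 58.9
```

>>> {"name": "carry_out", "arguments": {"commands": [{"jaw": 0.0,"translation": [0,0,-0.008],"spin": 0},{"jaw": 0.0,"translation": [0,0,-0.012],"spin": 0},{"jaw": 0.0,"translation": [0,0,-0.015],"spin": 0},{"jaw": 0.0,"translation": [0,0,-0.015],"spin": 0},{"jaw": 0.0,"translation": [0,0,-0.015],"spin": 0},{"jaw": 0.0,"translation": [0,0,-0.005],"spin": 0},{"jaw": 0.0,"translation": [0,0,0],"spin": 0},{"jaw": 0.0,"translation": [0,0,0],"spin": 0}]}}

```text
time: 7.27
tool_pos: [466.1, -19.8, 182.8]
tcp_rot: [-180.0, 0.0, -170.9]
ft_force: [-0.0, 0.2, -3.7]
finger_gap: 5.5
grip_force: 58.7
```

>>> {"name": "carry_out", "arguments": {"commands": [{"jaw": 0.0,"translation": [-0.0116,0.0334,0],"spin": 0},{"jaw": 0.0,"translation": [-0.0116,0.0334,0],"spin": 0},{"jaw": 0.0,"translation": [-0.0116,0.0334,0],"spin": 0},{"jaw": 0.0,"translation": [-0.0116,0.0334,0],"spin": 0},{"jaw": 0.0,"translation": [-0.0116,0.0334,0],"spin": 0},{"jaw": 0.0,"translation": [-0.0116,0.0334,0],"spin": 0},{"jaw": 0.0,"translation": [0,0,0],"spin": 0.0725},{"jaw": 0.0,"translation": [0,0,0],"spin": 0.0725}]}}

```text
time: 7.93
tool_pos: [502.1, 191.0, 180.8]
tcp_rot: [-180.0, -0.2, -179.2]
ft_force: [0.9, -1.5, -3.1]
finger_gap: 5.1
grip_force: 59.0
```

>>> {"name": "carry_out", "arguments": {"commands": [{"jaw": 0.0,"translation": [0,0,0.008],"spin": 0},{"jaw": 0.0,"translation": [0,0,0.008],"spin": 0},{"jaw": 0.0,"translation": [0,0,0.006],"spin": 0},{"jaw": 0.0,"translation": [0,0,0],"spin": 0},{"jaw": 0.0,"translation": [0,0,0],"spin": 0},{"jaw": 0.0,"translation": [0,0,0],"spin": 0},{"jaw": 0.0,"translation": [0,0,0],"spin": 0},{"jaw": 0.0,"translation": [0,0,0],"spin": 0}]}}

```text
time: 8.6
tool_pos: [503.7, 189.0, 161.4]
tcp_rot: [180.0, 0.1, -179.2]
ft_force: [-0.5, -0.2, -3.0]
finger_gap: 5.8
grip_force: 59.1
```

```bash
python3 - <<'E'
from h import *
s=r.sense();print(s["tool_pos"],s["tcp_rot"])
a=r.snapshot("scene");c=r.snapshot("wrist")
p=s["tool_pos"];o=np.array([p[0],p[1],p[2]-102])
# predicted corners in the scene
for X in [o+[-102.5,0,0],o+[102.5,0,0],o+[-102.5,0,128],o+[102.5,0,128]]: print(proj(a,X))
cv2.imwrite("pics/c4.png",np.hstack([cv2.resize(a["pixels"][125:225,130:230],(400,400),interpolation=2),cv2.resize(c["pixels"][:256],(400,300))[0:300] if 0 else cv2.resize(c["pixels"],(400,400))]))
E
```

```text
[503.68694533 189.01817868 161.38681941] [ 1.79984956e+02  5.72199759e-02 -1.79245904e+02]
[161.7 199.7]
[196.4 175.5]
[156.8 169.9]
[193.6 147.4]
```

View pics/c4.png

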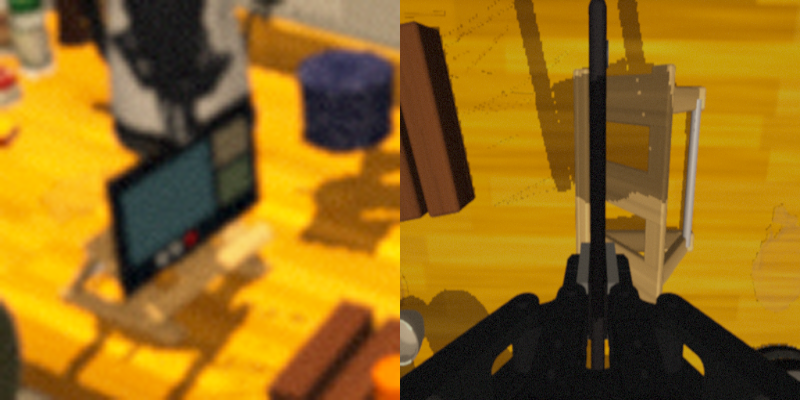

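The tablet hangs vertically above the stand with its screen to the front. Its lower-left corner is at crop (127,293), within 1.5 px of where I predicted.

>>> {"name": "carry_out", "arguments": {"commands": [{"jaw": 0.0,"translation": [0,0,0.006],"spin": 0},{"jaw": 0.0,"translation": [0,0,0.006],"spin": 0},{"jaw": 0.0,"translation": [0,0,0.004],"spin": 0},{"jaw": 0.0,"translation": [0,0,0.002],"spin": 0},{"jaw": 0.0,"translation": [0,0,0.001],"spin": 0},{"jaw": 0.0,"translation": [0,0,0],"spin": 0},{"jaw": 0.0,"translation": [0,0,0],"spin": 0},{"jaw": 0.0,"translation": [0,0,0],"spin": 0}]}}

```text
time: 9.37
tool_pos: [503.5, 189.1, 142.1]
tcp_rot: [180.0, 0.0, -179.2]
ft_force: [-0.5, 0.1, -2.5]
finger_gap: 5.7
grip_force: 59.1
```

>>> {"name": "carry_out", "arguments": {"commands": [{"jaw": 0.0,"translation": [0,0,0.001],"spin": 0},{"jaw": 0.0,"translation": [0,0,0.001],"spin": 0},{"jaw": 0.0,"translation": [0,0,0],"spin": 0},{"jaw": 0.0,"translation": [0,0,0],"spin": 0},{"jaw": 0.0,"translation": [0,0,0],"spin": 0},{"jaw": 0.0,"translation": [0,0,0],"spin": 0},{"jaw": 0.0,"translation": [0,0,0],"spin": 0},{"jaw": 0.0,"translation": [0,0,0],"spin": 0}]}}

```text
time: 10.03
tool_pos: [503.3, 189.1, 139.8]
tcp_rot: [-180.0, 0.0, -179.2]
ft_force: [-0.1, -0.2, -3.1]
finger_gap: 5.6
grip_force: 59.1
```

>>> {"name": "carry_out", "arguments": {"commands": [{"jaw": 0.0,"translation": [0,0,0.001],"spin": 0},{"jaw": 0.0,"translation": [0,0,0.001],"spin": 0},{"jaw": 0.0,"translation": [0,0,0.001],"spin": 0},{"jaw": 0.0,"translation": [0,0,0],"spin": 0},{"jaw": 0.0,"translation": [0,0,0],"spin": 0},{"jaw": 0.0,"translation": [0,0,0],"spin": 0},{"jaw": 0.0,"translation": [0,0,0],"spin": 0},{"jaw": 0.0,"translation": [0,0,0],"spin": 0}]}}

```text
time: 10.7
tool_pos: [503.3, 189.1, 136.8]
tcp_rot: [180.0, 0.0, -179.2]
ft_force: [-0.2, -1.2, -2.6]
finger_gap: 5.5
grip_force: 59.0
```

>>> {"name": "carry_out", "arguments": {"commands": [{"jaw": 0.0,"translation": [0,0,0.001],"spin": 0},{"jaw": 0.0,"translation": [0,0,0.001],"spin": 0},{"jaw": 0.0,"translation": [0,0,0],"spin": 0},{"jaw": 0.0,"translation": [0,0,0],"spin": 0},{"jaw": 0.0,"translation": [0,0,0],"spin": 0},{"jaw": 0.0,"translation": [0,0,0],"spin": 0},{"jaw": 0.0,"translation": [0,0,0],"spin": 0},{"jaw": 0.0,"translation": [0,0,0],"spin": 0}]}}

```text
time: 11.37
tool_pos: [503.3, 189.1, 134.8]
tcp_rot: [-180.0, -0.0, -179.2]
ft_force: [0.4, -0.4, -2.4]
finger_gap: 5.5
grip_force: 59.1
```

>>> {"name": "carry_out", "arguments": {"commands": [{"jaw": 0.0,"translation": [0,0,0.001],"spin": 0},{"jaw": 0.0,"translation": [0,0,0.001],"spin": 0},{"jaw": 0.0,"translation": [0,0,0.001],"spin": 0},{"jaw": 0.0,"translation": [0,0,0],"spin": 0},{"jaw": 0.0,"translation": [0,0,0],"spin": 0},{"jaw": 0.0,"translation": [0,0,0],"spin": 0},{"jaw": 0.0,"translation": [0,0,0],"spin": 0},{"jaw": 0.0,"translation": [0,0,0],"spin": 0}]}}

```text
time: 12.03
tool_pos: [504.1, 189.6, 133.5]
tcp_rot: [179.9, 0.1, -179.2]
ft_force: [-3.2, 0.3, 6.6]
finger_gap: 5.1
grip_force: 60.8
```

```bash
python3 - <<'E'
import numpy as np
for th in range(0,41,5):
    t=np.radians(th);f=th/40;o=np.array([189.3-4.5*f,31.5-4*f])
    d=24-8*min(1,f*2)
    zt=o[1]+128*np.cos(t)-d
    s=(zt-o[1]-4.5*np.sin(t))/np.cos(t)
    yf=o[0]+s*np.sin(t)-4.5*np.cos(t); yb=o[0]+128*np.sin(t)+4.5*np.cos(t)
    print(th,"TCP z %.1f yc %.1f gap %.1f"%(zt,(yf+yb)/2,yb-yf))
E
```

```text
0 TCP z 135.5 yc 189.3 gap 9.0
5 TCP z 136.5 yc 198.9 gap 10.9
10 TCP z 136.6 yc 208.6 gap 12.5
15 TCP z 135.6 yc 218.2 gap 13.8
20 TCP z 133.8 yc 227.6 gap 14.8
25 TCP z 129.0 yc 236.4 gap 16.5
30 TCP z 123.4 yc 244.7 gap 18.3
35 TCP z 116.9 yc 252.3 gap 20.4
40 TCP z 109.6 yc 259.2 gap 22.7
```

>>> {"name": "carry_out", "arguments": {"commands": [{"jaw": 0.011,"translation": [0,0,0],"spin": 0},{"jaw": 0.012,"translation": [0,0.004,-0.002],"spin": 0},{"jaw": 0.013,"translation": [0,0.006,0],"spin": 0},{"jaw": 0.014,"translation": [0,0.006,0],"spin": 0},{"jaw": 0.015,"translation": [0,0.006,0],"spin": 0},{"jaw": 0.016,"translation": [0,0.006,0],"spin": 0},{"jaw": 0.016,"translation": [0,0.006,0],"spin": 0},{"jaw": 0.016,"translation": [0,0,0],"spin": 0}], "squeeze": 20}}

```text
time: 12.7
tool_pos: [502.7, 224.4, 133.7]
tcp_rot: [180.0, -0.0, -179.2]
ft_force: [0.5, 0.3, 0.2]
finger_gap: 15.9
grip_force: 0.0
```

```bash
python3 - <<'E'
from h import *
s=r.sense();print(s["tool_pos"],s["ft_force"])
a=r.snapshot("scene");c=r.snapshot("wrist")
cv2.imwrite("pics/c5.png",np.hstack([cv2.resize(a["pixels"][135:210,140:215],(400,400),interpolation=2),cv2.resize(c["pixels"],(400,400))]))
E
```

```text
[502.65085666 224.41778724 133.67580594] [0.47209003 0.2578058  0.17769322]
```

View pics/c5.png

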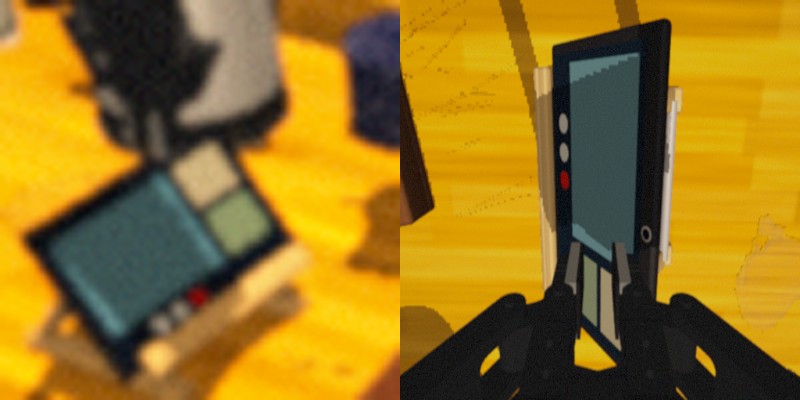

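The tablet has already reached the rest: the wrist view shows both fingertips over the screen, with the lens ring at about (646,233) beyond them. I'll lift off and measure where it lies.

>>> {"name": "carry_out", "arguments": {"commands": [{"jaw": 0.016,"translation": [0,0,-0.03],"spin": 0},{"jaw": 0.016,"translation": [0,0,-0.04],"spin": 0},{"jaw": 0.02,"translation": [0,0,-0.04],"spin": 0},{"jaw": 0.03,"translation": [0,-0.01,-0.03],"spin": 0},{"jaw": 0.04,"translation": [0,-0.03,0],"spin": 0},{"jaw": 0.06,"translation": [0,0,0],"spin": 0},{"jaw": 0.06,"translation": [0,0,0],"spin": 0},{"jaw": 0.06,"translation": [0,0,0],"spin": 0}]}}

```text
time: 13.47
tool_pos: [503.0, 182.9, 273.0]
tcp_rot: [180.0, -0.1, -179.3]
ft_force: [0.2, 0.1, -0.9]
finger_gap: 59.8
grip_force: 0.0
```

```bash
python3 - <<'E'
from h import *
import pickle
c=r.snapshot("wrist");pickle.dump(c,open("w4.pkl","wb"))
print(r.sense()["tool_pos"])
for t in ["lens","tablet","seat"]: print(t,[(d["xy"],round(d["score"],2)) for d in r.landmark_of(c,t)[:2]])
m=r.regions_of(c,"tablet")
q=m[0]["pixels"].astype(np.uint8);h=cv2.convexHull(max(cv2.findContours(q,0,2)[0],key=cv2.contourArea));print(m[0]["score"],cv2.approxPolyDP(h,6,True)[:,0].tolist())
# predicted seated corners
s=np.array([503.4,183,27]);u=np.array([0,.643,.766]);n=np.array([0,-.766,.643])
for X in [s+n*4.5-[102.5,0,0],s+n*4.5+[102.5,0,0],s+u*128-[102.5,0,0],s+u*128+[102.5,0,0],s+u*121.5+n*4.5]: print(proj(c,X))
E
```

```text
[502.85595434 183.21198299 272.69579916]
lens [([335.4, 168.6], 0.68)]
tablet [([251.6, 148.6], 0.9)]
seat [([254.6, 152.4], 0.65)]
0.72 [[347, 49], [339, 227], [317, 260], [251, 229], [251, 61]]
[251.3  59.5]
[249.4 230.3]
[352.   51.8]
[333.2 268.3]
[333. 169.]
```

The mask corners and lens pixel match the predicted seated tablet to about 2 px, apart from the far corner, which the fingers hide. Next is the jar.

>>> {"name": "carry_out", "arguments": {"commands": [{"jaw": 0.065,"translation": [0.0005,-0.035,0],"spin": 0.121},{"jaw": 0.065,"translation": [-0.0037,-0.0348,0],"spin": 0.121},{"jaw": 0.065,"translation": [-0.0079,-0.0341,0],"spin": 0.121},{"jaw": 0.065,"translation": [-0.012,-0.0329,0],"spin": 0.121},{"jaw": 0.065,"translation": [-0.0158,-0.0312,0],"spin": 0.121},{"jaw": 0.065,"translation": [-0.0195,-0.0291,0],"spin": 0.121},{"jaw": 0.065,"translation": [-0.0229,-0.0265,0],"spin": 0.121},{"jaw": 0.065,"translation": [-0.0259,-0.0236,0],"spin": 0.121}]}}

```text
time: 14.38
tool_pos: [502.8, -98.3, 273.6]
tcp_rot: [-180.0, -0.0, 125.0]
ft_force: [-0.6, 1.1, -0.4]
finger_gap: 65.4
grip_force: 0.0
```

>>> {"name": "carry_out", "arguments": {"commands": [{"jaw": 0.065,"translation": [-0.0285,-0.0203,0],"spin": 0.121},{"jaw": 0.065,"translation": [-0.0308,-0.0166,0],"spin": 0.121},{"jaw": 0.065,"translation": [-0.0326,-0.0128,0],"spin": 0.121},{"jaw": 0.065,"translation": [-0.0339,-0.0088,0],"spin": 0.121},{"jaw": 0.065,"translation": [-0.0347,-0.0047,0],"spin": 0.121},{"jaw": 0.065,"translation": [-0.004,0,0],"spin": 0},{"jaw": 0.065,"translation": [0,0,0],"spin": 0},{"jaw": 0.065,"translation": [0,0,0],"spin": 0}]}}

```text
time: 15.05
tool_pos: [502.9, -275.6, 273.2]
tcp_rot: [-180.0, -0.1, 90.7]
ft_force: [-0.2, 1.2, 0.3]
finger_gap: 65.0
grip_force: 0.0
```

```bash
python3 - <<'E'
from h import *
import pickle
c=r.snapshot("wrist");pickle.dump(c,open("w5.pkl","wb"));a=r.snapshot("scene")
s=r.sense();print(s["tool_pos"],s["tcp_rot"],s["joint_pos"].round(1))
for t in ["cap_top","red_jar"]: print(t,[(d["xy"],round(d["score"],2),onz(c,d["xy"],116 if t=="cap_top" else 10)) for d in r.landmark_of(c,t)[:4]])
L=r.landmark_of(a,"lens")[:2];w4=pickle.load(open("w4.pkl","rb"))
for l in L: print(l["xy"],l["score"],tri([(a,l["xy"]),(w4,(335.4,168.6))]))
# red blob
hsv=cv2.cvtColor(c["pixels"],cv2.COLOR_BGR2HSV);m=(((hsv[...,0]<8)|(hsv[...,0]>172))&(hsv[...,1]>150)&(hsv[...,2]>70)).astype(np.uint8)
n,_,st,ce=cv2.connectedComponentsWithStats(m)
for i in range(1,n):
    if st[i,4]>100: print(st[i],ce[i].round(1),onz(c,ce[i],116))
E
```

```text
[ 503.14676004 -274.73717022  273.68678948] [-1.79992015e+02 -3.28610723e-02  9.07643448e+01] [-33.8   2.3  83.9   0.   93.8 -34.5]
cap_top [([256.3, 174.0], 0.71, array([ 506.3, -284.1,  116. ])), ([166.5, 323.1], 0.7, array([ 410.3, -453.5,  116. ]))]
red_jar [([159.9, 18.8], 0.75, array([ 395.8, -130.5,   10. ])), ([256.0, 152.6], 0.62, array([ 506.9, -282.2,   10. ])), ([185.8, 279.4], 0.61, array([ 411.4, -462.7,   10. ]))]
[301.4, 249.7] 0.15 (array([ 603. ,   13.9, -111.7]), [301.7, 301.7])
[235 146  45  46 967] [257.  166.6] [ 506.9 -276.8  116. ]
```

```bash
python3 - <<'E'
from h import *
import pickle
c=pickle.load(open("w5.pkl","rb"))
P=c["pixels"]
for row in range(136,206,3): print(row,P[row,257].tolist(),end=" ")
print()
for col in range(226,290,3): print(col,P[172,col].tolist(),end=" ")
print()
for y in (-284,-280,-276): print(y,[proj(c,(505+dx,y+dy,116)).tolist() for dx,dy in ((-22.3,0),(22.3,0),(0,22.3),(0,-22.3))], proj(c,(505,y,116)))
E
```

```text
136 [36, 52, 71] 139 [31, 52, 72] 142 [83, 107, 122] 145 [39, 58, 95] 148 [7, 13, 86] 151 [4, 25, 118] 154 [25, 35, 119] 157 [30, 47, 120] 160 [46, 88, 122] 163 [54, 96, 123] 166 [51, 98, 130] 169 [58, 104, 136] 172 [55, 98, 130] 175 [46, 79, 109] 178 [45, 80, 103] 181 [54, 96, 130] 184 [41, 76, 121] 187 [28, 43, 118] 190 [36, 51, 128] 193 [50, 108, 182] 196 [56, 120, 181] 199 [49, 114, 176] 202 [42, 89, 137] 205 [43, 79, 119] 
226 [30, 62, 100] 229 [25, 57, 99] 232 [21, 61, 98] 235 [26, 42, 106] 238 [24, 39, 118] 241 [30, 45, 121] 244 [29, 63, 114] 247 [59, 100, 131] 250 [51, 83, 112] 253 [49, 91, 126] 256 [57, 99, 132] 259 [40, 69, 93] 262 [53, 94, 127] 265 [53, 91, 131] 268 [49, 90, 127] 271 [27, 51, 118] 274 [28, 47, 120] 277 [24, 41, 117] 280 [44, 97, 160] 283 [48, 124, 186] 286 [0, 140, 197] 289 [4, 141, 199] 
-284 [[231.8, 173.6], [278.1, 174.2], [255.3, 150.9], [254.6, 196.1]] [255.  173.9]
-280 [[231.8, 169.6], [278.3, 170.1], [255.4, 146.7], [254.7, 192.1]] [255.  169.9]
-276 [[231.7, 165.5], [278.4, 166.1], [255.4, 142.5], [254.7, 188.2]] [255.1 165.8]
```

>>> {"name": "carry_out", "arguments": {"commands": [{"jaw": 0.065,"translation": [-0.006,0.0033,0.035],"spin": 0},{"jaw": 0.065,"translation": [0,0,0.035],"spin": 0},{"jaw": 0.065,"translation": [0,0,0.035],"spin": 0},{"jaw": 0.065,"translation": [0,0,0.035],"spin": 0},{"jaw": 0.065,"translation": [0,0,0.025],"spin": 0},{"jaw": 0.065,"translation": [0,0,0.015],"spin": 0},{"jaw": 0.065,"translation": [0,0,0.008],"spin": 0},{"jaw": 0.065,"translation": [0,0,0],"spin": 0}]}}

```text
time: 15.97
tool_pos: [505.2, -280.6, 83.7]
tcp_rot: [-179.8, -0.1, 90.7]
ft_force: [0.4, 0.6, 0.4]
finger_gap: 64.9
grip_force: 0.0
```

>>> {"name": "carry_out", "arguments": {"commands": [{"jaw": 0.03,"translation": [0,0,0],"spin": 0},{"jaw": 0.03,"translation": [0,0,0],"spin": 0},{"jaw": 0.03,"translation": [0,0,0],"spin": 0},{"jaw": 0.03,"translation": [0,0,0],"spin": 0},{"jaw": 0.03,"translation": [0,0,0],"spin": 0},{"jaw": 0.03,"translation": [0,0,0],"spin": 0},{"jaw": 0.03,"translation": [0,0,0],"spin": 0},{"jaw": 0.03,"translation": [0,0,0],"spin": 0}], "squeeze": 30}}

```text
time: 16.63
tool_pos: [507.7, -282.9, 88.1]
tcp_rot: [179.8, 0.1, 90.6]
ft_force: [-0.2, 1.3, 6.7]
finger_gap: 41.9
grip_force: 31.1
```

>>> {"name": "carry_out", "arguments": {"commands": [{"jaw": 0.03,"translation": [0,0,-0.006],"spin": 0},{"jaw": 0.03,"translation": [0,0,-0.012],"spin": 0},{"jaw": 0.03,"translation": [0,0,-0.02],"spin": 0},{"jaw": 0.03,"translation": [0,0,-0.025],"spin": 0},{"jaw": 0.03,"translation": [0,0,-0.03],"spin": 0},{"jaw": 0.03,"translation": [0,0,-0.025],"spin": 0},{"jaw": 0.03,"translation": [0,0,-0.012],"spin": 0},{"jaw": 0.03,"translation": [0.01,0,0],"spin": 0}], "squeeze": 40}}

```text
time: 17.3
tool_pos: [507.7, -274.2, 220.4]
tcp_rot: [179.7, 0.3, 90.6]
ft_force: [0.5, -0.8, -1.3]
finger_gap: 41.1
grip_force: 40.9
```

>>> {"name": "carry_out", "arguments": {"commands": [{"jaw": 0.03,"translation": [0.025,0,0],"spin": 0},{"jaw": 0.03,"translation": [0.035,0,0],"spin": 0},{"jaw": 0.03,"translation": [0.037,0,0],"spin": 0},{"jaw": 0.03,"translation": [0.037,0,0],"spin": 0},{"jaw": 0.03,"translation": [0.037,0,0],"spin": 0},{"jaw": 0.03,"translation": [0.037,0,0],"spin": 0},{"jaw": 0.03,"translation": [0.037,0,0],"spin": 0},{"jaw": 0.03,"translation": [0.037,0,0],"spin": 0}]}}

```text
time: 17.97
tool_pos: [501.3, 12.4, 213.7]
tcp_rot: [-179.8, -0.0, 90.6]
ft_force: [0.7, -0.2, -0.4]
finger_gap: 41.1
grip_force: 40.9
```

>>> {"name": "carry_out", "arguments": {"commands": [{"jaw": 0.03,"translation": [0.035,0,0],"spin": 0},{"jaw": 0.03,"translation": [0.035,0,0],"spin": 0},{"jaw": 0.03,"translation": [0.028,0,0.01],"spin": 0},{"jaw": 0.03,"translation": [0.015,0,0.02],"spin": 0},{"jaw": 0.03,"translation": [0,0,0.025],"spin": 0},{"jaw": 0.03,"translation": [0,0,0.025],"spin": 0},{"jaw": 0.03,"translation": [0,0,0.015],"spin": 0},{"jaw": 0.03,"translation": [0,0,0],"spin": 0}]}}

```text
time: 18.63
tool_pos: [496.9, 123.1, 114.4]
tcp_rot: [-179.4, 0.1, 90.7]
ft_force: [-1.1, -0.4, -1.8]
finger_gap: 41.3
grip_force: 40.9
```

```bash
python3 - <<'E'
from h import *
s=r.sense();print(s["tool_pos"],s["tcp_rot"],s["ft_force"])
a=r.snapshot("scene");c=r.snapshot("wrist")
p=s["tool_pos"]
for n,q in (("s",a),("w",c)):
  for t in ("red_jar","cap_top","lens"):
    print(n,t,[(d["xy"],round(d["score"],2)) for d in r.landmark_of(q,t)[:4]])
  print(proj(q,p+[0,0,19-95]),proj(q,p+[0,0,30]))
E
```

```text
[496.85485621 123.07162993 114.43152102] [-1.79414982e+02  6.71593624e-02  9.06721838e+01] [-1.05592691 -0.36438395 -1.76554607]
s red_jar [([191.8, 199.8], 0.79), ([324.1, 280.8], 0.72), ([228.6, 244.9], 0.57)]
s cap_top [([228.6, 218.5], 0.8), ([326.6, 253.1], 0.63), ([193.0, 177.0], 0.54), ([305.6, 247.8], 0.41)]
s lens [([161.2, 167.4], 0.73)]
[192.4 197.2] [189.8 173.5]
w red_jar [([249.9, 187.1], 0.86)]
w cap_top [([251.6, 256.5], 0.81)]
w lens []
[251.5 187.8] [249.  254.2]
```

>>> {"name": "carry_out", "arguments": {"commands": [{"jaw": 0.03,"translation": [0,0,0.012],"spin": 0},{"jaw": 0.03,"translation": [0,0,0.011],"spin": 0},{"jaw": 0.03,"translation": [0,0,0.008],"spin": 0},{"jaw": 0.03,"translation": [0,0,0.004],"spin": 0},{"jaw": 0.03,"translation": [0,0,0.002],"spin": 0},{"jaw": 0.03,"translation": [0,0,0.001],"spin": 0},{"jaw": 0.03,"translation": [0,0,0],"spin": 0},{"jaw": 0.03,"translation": [0,0,0],"spin": 0}], "squeeze": 25}}

```text
time: 19.7
tool_pos: [502.1, 123.0, 83.2]
tcp_rot: [180.0, -0.0, 90.6]
ft_force: [0.3, -0.5, -1.6]
finger_gap: 41.3
grip_force: 40.9
```

>>> {"name": "carry_out", "arguments": {"commands": [{"jaw": 0.03,"translation": [0,0,0.003],"spin": 0},{"jaw": 0.03,"translation": [0,0,0.002],"spin": 0},{"jaw": 0.03,"translation": [0,0,0.001],"spin": 0},{"jaw": 0.03,"translation": [0,0,0.001],"spin": 0},{"jaw": 0.03,"translation": [0,0,0.001],"spin": 0},{"jaw": 0.03,"translation": [0,0,0],"spin": 0},{"jaw": 0.03,"translation": [0,0,0],"spin": 0},{"jaw": 0.03,"translation": [0,0,0],"spin": 0}], "squeeze": 20}}

```text
time: 20.37
tool_pos: [503.4, 123.4, 78.1]
tcp_rot: [179.8, -0.0, 90.6]
ft_force: [-7.7, -0.9, 20.7]
finger_gap: 41.1
grip_force: 43.9
```

>>> {"name": "carry_out", "arguments": {"commands": [{"jaw": 0.03,"translation": [0,0,-0.002],"spin": 0},{"jaw": 0.05,"translation": [0,0,0],"spin": 0},{"jaw": 0.05,"translation": [0,0,0],"spin": 0},{"jaw": 0.03,"translation": [0,0,0],"spin": 0},{"jaw": 0.03,"translation": [0,0,0],"spin": 0},{"jaw": 0.03,"translation": [0,0,0],"spin": 0},{"jaw": 0.03,"translation": [0,0,0],"spin": 0},{"jaw": 0.03,"translation": [0,0,0],"spin": 0}], "squeeze": 20}}

```text
time: 21.03
tool_pos: [501.8, 123.0, 76.8]
tcp_rot: [180.0, -0.0, 90.6]
ft_force: [-0.1, -0.0, 3.2]
finger_gap: 42.7
grip_force: 20.0
```

>>> {"name": "carry_out", "arguments": {"commands": [{"jaw": 0.03,"translation": [0,0,0.0015],"spin": 0},{"jaw": 0.03,"translation": [-0.0084,0,-0.0012],"spin": 0},{"jaw": 0.03,"translation": [-0.0084,0,-0.0011],"spin": 0},{"jaw": 0.03,"translation": [-0.0085,0,0.0003],"spin": 0},{"jaw": 0.03,"translation": [-0.0085,0,0.0004],"spin": 0},{"jaw": 0.03,"translation": [-0.0083,0,0.0018],"spin": 0},{"jaw": 0.03,"translation": [-0.0083,0,0.0018],"spin": 0},{"jaw": 0.03,"translation": [0,0,0],"spin": 0}]}}

```text
time: 21.7
tool_pos: [504.4, 70.9, 75.3]
tcp_rot: [179.8, 0.0, 90.6]
ft_force: [0.0, 0.0, 13.6]
finger_gap: 43.1
grip_force: 26.6
```

```bash
cat > jar.py <<'E'
from h import *
s=r.sense();print(s["tool_pos"].round(1),s["tcp_rot"].round(1),s["ft_force"].round(1),s["finger_gap"])
p=s["tool_pos"];G=p+[0,0,19]
a=r.snapshot("scene");b=r.snapshot("top");c=r.snapshot("wrist")
near=lambda q,t,R:[d["xy"] for d in r.landmark_of(q,t)[:5] if np.linalg.norm(np.array(d["xy"])-proj(q,R))<60][:1]
for t in ("red_jar","cap_top"):
    o=[(n,q,x) for n,q in (("s",a),("t",b),("w",c)) for x in near(q,t,G)]
    print(t,[(n,np.round(x,1).tolist()) for n,q,x in o], tri([(q,x) for n,q,x in o]) if len(o)>1 else "")
for th in range(0,75,10):
    t=np.radians(th);B=G+95*np.array([0,np.sin(t),-np.cos(t)]);T=G-11*np.array([0,np.sin(t),-np.cos(t)])
    print(th,*[(proj(q,B).tolist(),proj(q,T).tolist()) for q in (a,b,c)])
E
python3 jar.py
```

```text
[504.4  70.9  75.3] [179.8   0.   90.6] [ 0.   0.  13.6] 43.10567278818586
red_jar [('s', [228.6, 241.6])] 
cap_top [('s', [228.4, 218.4]), ('w', [252.7, 255.2])] (array([517.5, -10.5, -33.1]), [16.1, 16.1])
0 ([205.1, 208.6], [203.0, 185.5]) ([213.4, 205.3], [209.3, 201.7]) ([252.4, 189.9], [253.3, 258.5])
10 ([201.7, 207.0], [203.4, 185.6]) ([208.4, 205.1], [210.0, 201.7]) ([252.6, 168.3], [253.2, 262.3])
20 ([198.4, 204.9], [203.8, 185.9]) ([203.4, 204.8], [210.6, 201.8]) ([252.9, 146.9], [253.2, 265.5])
30 ([195.2, 202.2], [204.2, 186.2]) ([198.6, 204.5], [211.2, 201.8]) ([253.2, 125.9], [253.1, 268.2])
40 ([192.3, 199.2], [204.6, 186.6]) ([194.0, 204.1], [211.7, 201.9]) ([253.5, 105.3], [253.1, 270.1])
50 ([189.6, 195.8], [204.9, 187.0]) ([189.8, 203.6], [212.2, 201.9]) ([253.9, 85.4], [253.0, 271.2])
60 ([187.4, 192.2], [205.2, 187.4]) ([186.1, 203.1], [212.6, 202.0]) ([254.3, 66.5], [253.0, 271.6])
70 ([185.6, 188.5], [205.4, 187.9]) ([183.0, 202.5], [213.0, 202.1]) ([254.7, 49.3], [252.9, 271.3])
```

```bash
python3 - <<'E'
from h import *
c=r.snapshot("wrist")
for d in r.regions_of(c,"red_jar")[:3]:
    y,x=np.where(d["pixels"]);print(d["score"],x.min(),x.max(),y.min(),y.max(),d["xy"])
hsv=cv2.cvtColor(c["pixels"],cv2.COLOR_BGR2HSV)
for row in range(90,300,8): print(row,hsv[row,253].tolist(),end="; ")
E
```

```text
0.79 203 302 122 288 [248.8, 213.9]
90 [21, 255, 196]; 98 [20, 255, 156]; 106 [18, 251, 120]; 114 [18, 234, 124]; 122 [17, 150, 133]; 130 [12, 149, 60]; 138 [17, 145, 104]; 146 [16, 149, 103]; 154 [17, 156, 108]; 162 [16, 152, 99]; 170 [18, 78, 125]; 178 [19, 79, 145]; 186 [0, 235, 91]; 194 [3, 231, 96]; 202 [2, 229, 90]; 210 [179, 220, 94]; 218 [2, 186, 119]; 226 [6, 195, 119]; 234 [17, 141, 121]; 242 [17, 150, 129]; 250 [17, 146, 131]; 258 [16, 138, 131]; 266 [17, 141, 110]; 274 [17, 141, 125]; 282 [6, 204, 111]; 290 [5, 177, 72]; 298 [15, 217, 61];
```

```bash
cat > th.py <<'E'
from h import *
c=r.snapshot("wrist");G=r.sense()["tool_pos"]+[0,0,19];print(G)
for th in range(-20,75,10):
    t=np.radians(th);d=np.array([0,np.sin(t),-np.cos(t)]);e=np.array([0,np.cos(t),np.sin(t)])
    print(th,"captop-/+ %.0f %.0f caplow+ %.0f bot+ %.0f bot- %.0f"%tuple(proj(c,X)[1] for X in (G-11*d-22.3*e,G-11*d+22.3*e,G+10*d+22.3*e,G+95*d+22*e,G+95*d-22*e)))
E
python3 th.py
```

```text
[504.36517706  72.02939995  94.38955853]
-20 captop-/+ 301 197 caplow+ 199 bot+ 204 bot- 263
-10 captop-/+ 302 202 caplow+ 196 bot+ 181 bot- 240
0 captop-/+ 302 208 caplow+ 194 bot+ 159 bot- 217
10 captop-/+ 299 217 caplow+ 193 bot+ 138 bot- 195
20 captop-/+ 296 226 caplow+ 195 bot+ 116 bot- 173
30 captop-/+ 291 237 caplow+ 198 bot+ 95 bot- 151
40 captop-/+ 285 248 caplow+ 202 bot+ 74 bot- 129
50 captop-/+ 278 259 caplow+ 209 bot+ 55 bot- 108
60 captop-/+ 271 270 caplow+ 217 bot+ 38 bot- 87
70 captop-/+ 263 279 caplow+ 226 bot+ 23 bot- 67
```

>>> {"name": "carry_out", "arguments": {"commands": [{"jaw": 0.03,"translation": [0,0,-0.01],"spin": 0},{"jaw": 0.03,"translation": [0.01,0,0],"spin": 0},{"jaw": 0.03,"translation": [0.014,0,0],"spin": 0},{"jaw": 0.03,"translation": [0.012,0,0],"spin": 0},{"jaw": 0.03,"translation": [0.004,0,0.004],"spin": 0},{"jaw": 0.03,"translation": [0,0,0.006],"spin": 0},{"jaw": 0.03,"translation": [0,0,0],"spin": 0},{"jaw": 0.03,"translation": [0,0,0],"spin": 0}]}}

```text
time: 22.97
tool_pos: [503.8, 112.8, 74.7]
tcp_rot: [179.8, -0.0, 90.7]
ft_force: [1.2, -0.6, 8.2]
finger_gap: 43.0
grip_force: 28.4
```

>>> {"name": "carry_out", "arguments": {"commands": [{"jaw": 0.03,"translation": [-0.007,0,0.0005],"spin": 0},{"jaw": 0.03,"translation": [-0.008,0,0.001],"spin": 0},{"jaw": 0.03,"translation": [-0.008,0,0.0015],"spin": 0},{"jaw": 0.03,"translation": [-0.008,0,0.002],"spin": 0},{"jaw": 0.03,"translation": [-0.008,0,0.003],"spin": 0},{"jaw": 0.03,"translation": [-0.008,0,0.004],"spin": 0},{"jaw": 0.03,"translation": [0,0,0],"spin": 0},{"jaw": 0.03,"translation": [0,0,0],"spin": 0}]}}

```text
time: 23.63
tool_pos: [502.6, 64.4, 61.1]
tcp_rot: [180.0, 0.0, 90.6]
ft_force: [-0.1, -2.0, 5.8]
finger_gap: 43.0
grip_force: 30.8
```

```bash
cat >> th.py <<'E'
print(r.sense()["ft_force"].round(1))
hsv=cv2.cvtColor(c["pixels"],cv2.COLOR_BGR2HSV)
for row in range(30,300,6): print(row,hsv[row,253].tolist(),end="; ")
for d in r.regions_of(c,"red_jar")[:2]:
    y,x=np.where(d["pixels"]);print(d["score"],x.min(),x.max(),y.min(),y.max(),d["xy"])
E
python3 th.py
```

```text
[502.63609395  64.56332881  80.11903769]
-20 captop-/+ 301 197 caplow+ 198 bot+ 203 bot- 263
-10 captop-/+ 302 202 caplow+ 195 bot+ 181 bot- 240
0 captop-/+ 301 208 caplow+ 193 bot+ 159 bot- 217
10 captop-/+ 299 216 caplow+ 193 bot+ 137 bot- 194
20 captop-/+ 296 226 caplow+ 194 bot+ 116 bot- 172
30 captop-/+ 291 237 caplow+ 197 bot+ 94 bot- 150
40 captop-/+ 285 248 caplow+ 202 bot+ 74 bot- 129
50 captop-/+ 278 259 caplow+ 209 bot+ 55 bot- 107
60 captop-/+ 270 269 caplow+ 217 bot+ 37 bot- 86
70 captop-/+ 262 279 caplow+ 226 bot+ 22 bot- 66
[ 1.5 -1.4  5.7]
30 [18, 175, 118]; 36 [17, 244, 121]; 42 [21, 255, 197]; 48 [20, 255, 197]; 54 [20, 255, 193]; 60 [19, 194, 195]; 66 [18, 111, 163]; 72 [19, 91, 154]; 78 [16, 170, 69]; 84 [17, 144, 167]; 90 [18, 138, 175]; 96 [16, 142, 122]; 102 [17, 149, 127]; 108 [17, 141, 132]; 114 [16, 145, 95]; 120 [13, 131, 41]; 126 [16, 149, 127]; 132 [18, 145, 125]; 138 [17, 138, 124]; 144 [17, 149, 118]; 150 [18, 57, 183]; 156 [20, 45, 188]; 162 [22, 42, 188]; 168 [22, 39, 189]; 174 [24, 39, 189]; 180 [24, 40, 187]; 186 [3, 223, 110]; 192 [5, 255, 108]; 198 [4, 241, 112]; 204 [3, 253, 114]; 210 [1, 229, 117]; 216 [2, 238, 108]; 222 [3, 248, 111]; 228 [2, 255, 110]; 234 [4, 219, 107]; 240 [3, 181, 104]; 246 [15, 137, 112]; 252 [17, 146, 119]; 258 [17, 134, 105]; 264 [16, 136, 114]; 270 [4, 186, 103]; 276 [11, 174, 69]; 282 [10, 168, 70]; 288 [12, 208, 76]; 294 [12, 186, 63]; 0.62 201 305 60 273 [249.5, 175.5]
```

```bash
cat > fit.py <<'E'
from h import *
from scipy.optimize import least_squares
def fit(c,G,obs,ztable=True):
    # obs rows: captop-,captop centre(label),caplow+,bot+
    def pts(v):
        t,a,b=v;d=np.array([0,np.sin(t),-np.cos(t)]);e=np.array([0,np.cos(t),np.sin(t)]);B=G+a*d+b*e
        return B,[B-106*d-22.3*e,B-106*d,B-85*d+22.3*e,B+21.5*e],(B-21.5*e)
    f=lambda v:np.array([proj(c,X)[1]-o for X,o in zip(pts(v)[1],obs) if o is not None]+([pts(v)[2][2]*2] if ztable else []))
    s=least_squares(f,[0.7,95,0]);print("theta %.1f a %.1f b %.1f"%(np.degrees(s.x[0]),*s.x[1:]),"res",f(s.x).round(1),"B",pts(s.x)[0].round(1));return s.x
E
python3 - <<'E'
from fit import *
c=r.snapshot("wrist");G=r.sense()["tool_pos"]+[0,0,19]
fit(c,G,[273,255.5,183,62]);fit(c,G,[273,255.5,183,62],False)
E
```

```text
theta 46.0 a 95.0 b 0.0 res [ 7.8 13.8 23.   1.3 -2.6] B [502.6 133.   14.1]
theta 40.1 a 95.0 b 0.0 res [11.7 13.1 19.4 12.8] B [502.6 125.9   7.5]
```

```bash
sed -i 's/\[0.7,95,0\])/[0.7,95,1.0],method="lm",diff_step=0.02)/' fit.py; python3 - <<'E'
from fit import *
c=r.snapshot("wrist");G=r.sense()["tool_pos"]+[0,0,19]
fit(c,G,[273,255.5,183,62]);fit(c,G,[273,255.5,183,62],False);fit(c,G,[273,255.5,None,62])
E
```

```text
theta 37.6 a 95.3 b 12.6 res [ 2.8 -0.3 -0.2 -1.9 -1.5] B [502.7 132.9  12.4]
theta 40.0 a 101.6 b 2.6 res [-2.7 -3.   3.2  1.8] B [502.7 132.1   4.1]
theta 36.8 a 95.0 b 13.6 res [ 2.9 -1.1 -1.5 -1.1] B [502.7 132.6  12.3]
```

>>> {"name": "carry_out", "arguments": {"commands": [{"jaw": 0.03,"translation": [-0.005,0,0.003],"spin": 0},{"jaw": 0.03,"translation": [-0.005,0,0.003],"spin": 0},{"jaw": 0.03,"translation": [-0.005,0,0.0035],"spin": 0},{"jaw": 0.03,"translation": [-0.004,0,0.0035],"spin": 0},{"jaw": 0.03,"translation": [0,0,0],"spin": 0},{"jaw": 0.03,"translation": [0,0,0],"spin": 0},{"jaw": 0.03,"translation": [0,0,0],"spin": 0},{"jaw": 0.03,"translation": [0,0,0],"spin": 0}]}}

```text
time: 24.5
tool_pos: [502.5, 46.1, 48.1]
tcp_rot: [-180.0, 0.0, 90.6]
ft_force: [0.0, -4.0, 4.3]
finger_gap: 42.8
grip_force: 31.3
```

>>> {"name": "carry_out", "arguments": {"commands": [{"jaw": 0.03,"translation": [0,0,-0.01],"spin": 0},{"jaw": 0.03,"translation": [0,0,-0.02],"spin": 0},{"jaw": 0.03,"translation": [0,0,-0.03],"spin": 0},{"jaw": 0.03,"translation": [0,0,-0.03],"spin": 0},{"jaw": 0.03,"translation": [0,0,-0.03],"spin": 0},{"jaw": 0.03,"translation": [0,0,-0.02],"spin": 0},{"jaw": 0.03,"translation": [0,0,-0.01],"spin": 0},{"jaw": 0.03,"translation": [0,0,0],"spin": 0}], "squeeze": 45}}

```text
time: 25.17
tool_pos: [503.7, 46.7, 200.8]
tcp_rot: [179.8, -0.0, 90.6]
ft_force: [-0.5, 0.7, -0.8]
finger_gap: 42.3
grip_force: 45.9
```

```bash
python3 th.py; python3 - <<'E'
from h import *
a=r.snapshot("scene");print([(d["xy"],d["score"]) for t in ("red_jar","cap_top","lens") for d in r.landmark_of(a,t)[:4]])
G=r.sense()["tool_pos"]+[0,0,19]
for th in (20,30,40,50,60):
    t=np.radians(th);d=np.array([0,np.sin(t),-np.cos(t)]);print(th,proj(a,G+95*d),proj(a,G-11*d))
E
```

```text
[502.78901351  46.67721321 217.5285621 ]
-20 captop-/+ 298 196 caplow+ 198 bot+ 203 bot- 262
-10 captop-/+ 299 200 caplow+ 194 bot+ 180 bot- 239
0 captop-/+ 299 207 caplow+ 192 bot+ 159 bot- 216
10 captop-/+ 297 215 caplow+ 192 bot+ 137 bot- 194
20 captop-/+ 293 224 caplow+ 193 bot+ 116 bot- 172
30 captop-/+ 288 235 caplow+ 196 bot+ 95 bot- 150
40 captop-/+ 282 246 caplow+ 201 bot+ 75 bot- 129
50 captop-/+ 276 256 caplow+ 207 bot+ 56 bot- 108
60 captop-/+ 268 267 caplow+ 215 bot+ 38 bot- 87
70 captop-/+ 261 276 caplow+ 224 bot+ 24 bot- 67
[-0.6  0.4 -1.1]
30 [19, 136, 184]; 36 [19, 234, 123]; 42 [18, 191, 195]; 48 [20, 119, 203]; 54 [20, 93, 173]; 60 [15, 160, 75]; 66 [17, 167, 99]; 72 [18, 140, 180]; 78 [18, 135, 185]; 84 [18, 132, 188]; 90 [18, 133, 193]; 96 [18, 132, 195]; 102 [16, 143, 137]; 108 [11, 211, 52]; 114 [12, 209, 39]; 120 [18, 148, 131]; 126 [16, 138, 135]; 132 [16, 141, 128]; 138 [16, 142, 124]; 144 [17, 147, 118]; 150 [27, 36, 185]; 156 [24, 35, 189]; 162 [30, 30, 185]; 168 [29, 28, 188]; 174 [27, 31, 188]; 180 [28, 33, 188]; 186 [7, 141, 121]; 192 [3, 235, 112]; 198 [1, 248, 111]; 204 [4, 237, 115]; 210 [1, 210, 118]; 216 [3, 240, 116]; 222 [6, 255, 111]; 228 [1, 235, 114]; 234 [3, 246, 115]; 240 [3, 214, 99]; 246 [13, 141, 103]; 252 [17, 139, 110]; 258 [16, 146, 94]; 264 [11, 179, 97]; 270 [23, 255, 206]; 276 [23, 255, 206]; 282 [23, 255, 207]; 288 [23, 244, 208]; 294 [23, 237, 207]; 0.84 200 305 42 268 [249.8, 161.9]
0.58 115 133 356 383 [125.0, 373.3]
[([228.1, 244.5], 0.9), ([323.5, 277.5], 0.8), ([190.2, 171.0], 0.66), ([181.4, 192.7], 0.43), ([327.4, 253.3], 0.87), ([205.6, 157.2], 0.6), ([229.8, 218.9], 0.59), ([160.9, 165.6], 0.87)]
20 [200.3 180.5] [206.3 159. ]
30 [197.  177.8] [206.7 159.4]
40 [193.9 174.6] [207.1 159.8]
50 [191.1 171. ] [207.4 160.2]
60 [188.8 167.1] [207.7 160.7]
```

```bash
python3 - <<'E'
from fit import *
c=r.snapshot("wrist");a=r.snapshot("scene");G=r.sense()["tool_pos"]+[0,0,19]
fit(c,G,[267,254.5,187,44],False);fit(c,G,[267,254.5,None,44],False)
print(tri([(a,(190.2,171)),(c,(250,72))]))
import pickle
w4=pickle.load(open("w4.pkl","rb"))
print("lens",tri([(a,(160.9,165.6)),(w4,(335.4,168.6))]),proj(a,(503.2,261.1-3.4+4,27+93.1+2.9)))
# jar contours & axis in the scene via mask
for d in r.regions_of(a,"red_jar"):
    if np.linalg.norm(np.array(d["xy"])-[197,165])<25:
        y,x=np.where(d["pixels"]);(cx,cy),(w,h),an=cv2.minAreaRect(np.c_[x,y].astype(np.float32));print(d["score"],d["xy"],cx,cy,w,h,an,len(x))
E
```

```text
theta 46.2 a 100.1 b 7.9 res [ 0.4 -0.5  0.3  0. ] B [501.9 124.3 152.3]
theta 51.3 a 101.9 b -1.3 res [-2.3  1.5  0.8] B [501.9 125.3 151.2]
(array([499.8, 124.7, 153.1]), [1.7, 1.7])
lens (array([495.4, 259.4, 139.3]), [5.3, 5.3]) [163.8 168.1]
0.65 [194.8, 165.6] 196.2529296875 163.7117919921875 13.124292373657227 27.875566482543945 49.398704528808594 284
```

>>> {"name": "carry_out", "arguments": {"commands": [{"jaw": 0.03,"translation": [0,0,-0.015],"spin": 0},{"jaw": 0.03,"translation": [0.01,0,-0.02],"spin": 0},{"jaw": 0.03,"translation": [0.02,0,-0.02],"spin": 0},{"jaw": 0.03,"translation": [0.02,0,-0.02],"spin": 0},{"jaw": 0.03,"translation": [0.02,0,-0.02],"spin": 0},{"jaw": 0.03,"translation": [0.005,0,-0.005],"spin": 0},{"jaw": 0.03,"translation": [0,0,0],"spin": 0},{"jaw": 0.03,"translation": [0,0,0],"spin": 0}]}}

```text
time: 26.28
tool_pos: [501.7, 121.3, 297.5]
tcp_rot: [-180.0, 0.0, 90.7]
ft_force: [-0.5, -0.5, -1.9]
finger_gap: 42.4
grip_force: 45.9
```

```bash
python3 - <<'E'
from h import *
import pickle
c=r.snapshot("wrist");w4=pickle.load(open("w4.pkl","rb"));pickle.dump(c,open("w6.pkl","wb"))
b=r.snapshot("top")
s=r.sense();print(s["tool_pos"],s["tcp_rot"])
L=r.landmark_of(c,"lens")[:2];print([(d["xy"],d["score"]) for d in L])
for d in L: print(tri([(w4,(335.4,168.6)),(c,d["xy"])]))
print(onz(w4,(335.4,168.6),123),proj(c,(503.4,257.7,123)))
for d in r.landmark_of(b,"lens")[:3]: print("top",d["xy"],d["score"],onz(b,d["xy"],123),tri([(w4,(335.4,168.6)),(b,d["xy"])]))
cv2.imwrite("pics/w6.png",c["pixels"])
E
```

```text
[501.19700429 120.62054784 296.44808751] [-1.79849579e+02  4.46475298e-02  9.05944299e+01]
[([255.7, 13.8], 0.69)]
(array([502.1, 256.5, 128.8]), [1.9, 1.9])
[503.  259.8 123. ] [256.6  11.4]
top [145.5, 198.4] 0.58 [507.2 262.4 123. ] (array([509.5, 268.1,  97.1]), [1.9, 1.9])
```

View pics/w6.png

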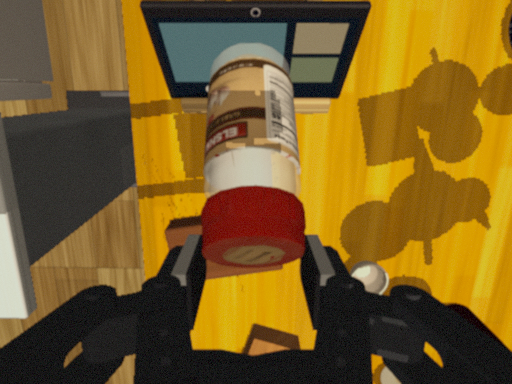

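The jar is held tilted with its underside towards the tablet. The lens ring is at (255,13), and the jar spans rows 43–266, centred on column 253.

```bash
cat > sil.py <<'E'
from h import *
from scipy.optimize import minimize
ph=np.linspace(0,2*np.pi,48)
def hull(c,B,t,h0,h1,R):
    d=np.array([0,np.sin(t),-np.cos(t)]);e=np.array([0,np.cos(t),np.sin(t)]);x=np.array([1.,0,0])
    P=[B-h*d+R*(np.cos(p)*x+np.sin(p)*e) for h in (h0,h1) for p in ph]
    q=np.array([proj(c,X) for X in P],np.float32);m=np.zeros((1536,2048),np.uint8);cv2.fillConvexPoly(m,np.round(cv2.convexHull(q)*4).astype(int),1);return m>0
def run(c,G,R,Rb=None):
    hsv=cv2.cvtColor(c["pixels"],cv2.COLOR_BGR2HSV)
    red=(((hsv[...,0]<8)|(hsv[...,0]>174))&(hsv[...,1]>170)&(hsv[...,2]>60)).astype(np.uint8)
    red[:175]=0;red[275:]=0;red[:,:195]=0;red[:,310:]=0
    red=cv2.morphologyEx(red,cv2.MORPH_OPEN,np.ones((3,3)))
    H=cv2.convexHull(np.argwhere(red)[:,::-1].copy().astype(np.int32));R0=np.zeros_like(red);cv2.fillConvexPoly(R0,H,1)
    full=r.regions_of(c,"red_jar")[0]["pixels"].astype(np.uint8);full[R0>0]=1
    up=lambda m:cv2.resize(m,(2048,1536),interpolation=0)>0
    R0,full=up(R0),up(full)
    iou=lambda a,b:(a&b).sum()/(a|b).sum()
    def f(v):
        t=v[0]/50;B=np.array([v[3],v[1],v[2]])
        cap=hull(c,B,t,85,106,22.3);al=hull(c,B,t,0,85,R)|cap
        return 2-iou(cap,R0)-iou(al,full)
    best=min((minimize(f,[th/57.3*50,*(G[[1,2]]+97*np.array([np.sin(th/57.3),-np.cos(th/57.3)])),G[0]],method="Nelder-Mead",options=dict(maxiter=150,initial_simplex=None)) for th in (45,58)),key=lambda s:s.fun)
    v=best.x;t=v[0]/50;d=np.array([np.sin(t),-np.cos(t)]);w=G[[1,2]]-v[1:3]
    print("R",R,"theta %.1f B"%np.degrees(t),v[[3,1,2]].round(1),"cost %.3f"%best.fun,"a %.1f b %.1f"%(-w@d,-w@np.array([np.cos(t),np.sin(t)])))
E
python3 - <<'E'
from sil import *
c=r.snapshot("wrist");G=r.sense()["tool_pos"]+[0,0,19]
for R in (21,22.5): run(c,G,R)
E
```

```text
R 21 theta 47.4 B [501.1 200.9 256.7] cost 0.102 a 99.2 b 10.7
R 22.5 theta 45.6 B [500.9 198.4 253.1] cost 0.087 a 99.5 b 9.5
```

>>> {"name": "carry_out", "arguments": {"commands": [{"jaw": 0.03,"translation": [-0.006,0.0013,0.004],"spin": 0},{"jaw": 0.03,"translation": [-0.006,0,0.012],"spin": 0},{"jaw": 0.03,"translation": [-0.006,0,0.015],"spin": 0},{"jaw": 0.03,"translation": [0,0,0.015],"spin": 0},{"jaw": 0.03,"translation": [0,0,0.01],"spin": 0},{"jaw": 0.03,"translation": [0,0,0.006],"spin": 0},{"jaw": 0.03,"translation": [0,0,0.002],"spin": 0},{"jaw": 0.03,"translation": [0,0,0],"spin": 0}]}}

```text
time: 27.3
tool_pos: [503.0, 103.5, 233.8]
tcp_rot: [-180.0, 0.0, 90.6]
ft_force: [-0.4, 0.1, -1.0]
finger_gap: 42.3
grip_force: 45.9
```

>>> {"name": "carry_out", "arguments": {"commands": [{"jaw": 0.03,"translation": [0,0,0],"spin": 0},{"jaw": 0.03,"translation": [0,0,0],"spin": 0},{"jaw": 0.03,"translation": [0,0,0],"spin": 0},{"jaw": 0.03,"translation": [0,0,0],"spin": 0},{"jaw": 0.03,"translation": [0,0,0],"spin": 0},{"jaw": 0.03,"translation": [0,0,0],"spin": 0},{"jaw": 0.03,"translation": [0,0,0],"spin": 0},{"jaw": 0.03,"translation": [0,0,0],"spin": 0}]}}

```text
time: 27.97
tool_pos: [503.3, 103.6, 234.3]
tcp_rot: [180.0, 0.0, 90.6]
ft_force: [0.1, -1.0, -1.0]
finger_gap: 42.2
grip_force: 45.9
```

```bash
python3 - <<'E'
from sil import *
c=r.snapshot("wrist");a=r.snapshot("scene");s=r.sense();G=s["tool_pos"]+[0,0,19];print(s["tool_pos"],s["qd"].round(2),s["grip_force"])
run(c,G,21.7)
for t in ("red_jar","cap_top","lens","view_point"): print(t,[(d["xy"],round(d["score"],2)) for d in r.landmark_of(a,t) if abs(d["xy"][0]-180)<40])
for th in (40,45,50,55): 
    t=np.radians(th);d=np.array([0,np.sin(t),-np.cos(t)]);B=np.array([502.5,180.9,189.3]);print(th,proj(a,B),proj(a,B-106*d))
print(proj(a,(502.5,257.5,125)))
# scene silhouette fit: IoU over theta and B
for D in r.regions_of(a,"red_jar"):
    if abs(D["xy"][0]-182)<25 and abs(D["xy"][1]-155)<30:
        F=cv2.resize(D["pixels"].astype(np.uint8),(2048,1536),interpolation=0)>0
        print(D["xy"],F.sum()/16)
        iou=lambda m:(m&F).sum()/(m|F).sum()
        f=lambda v:1-iou(hull(a,np.array([502.,v[1],v[2]]),v[0]/50,0,106,22))
        for t0 in (40,48,56):
            m=minimize(f,[t0/57.3*50,181,189],method="Nelder-Mead");print(np.degrees(m.x[0]/50).round(1),m.x[1:].round(1),round(m.fun,3))
E
```

```text
[503.27121611 103.57216679 234.2777284 ] [-0.01 -0.05  0.18  0.05 -0.03  0.02] 45.895026326179504
R 21.7 theta 46.7 B [503.  182.9 193.1] cost 0.089 a 99.0 b 10.7
red_jar [([175.3, 156.4], 0.59), ([178.9, 159.7], 0.37)]
cap_top [([190.1, 144.8], 0.56), ([182.4, 194.8], 0.34)]
lens [([163.2, 166.1], 0.78)]
view_point [([175.6, 157.9], 0.77)]
40 [177.5 158.3] [189.7 142.6]
45 [177.5 158.3] [191.4 144.7]
50 [177.5 158.3] [192.9 146.9]
55 [177.5 158.3] [194.4 149.1]
[164.4 168. ]
[183.7, 152.6] 280.0
47.7 [185.8 194.8] 0.214
47.0 [185.6 194.7] 0.213
47.0 [185.7 194.7] 0.214
```

>>> {"name": "carry_out", "arguments": {"commands": [{"jaw": 0.03,"translation": [-0.001,-0.0005,0.0015],"spin": 0},{"jaw": 0.03,"translation": [-0.0015,0,0.002],"spin": 0},{"jaw": 0.03,"translation": [0,0,0],"spin": 0},{"jaw": 0.03,"translation": [0,0,0],"spin": 0},{"jaw": 0.03,"translation": [0,0,0],"spin": 0},{"jaw": 0.03,"translation": [0,0,0],"spin": 0},{"jaw": 0.03,"translation": [0,0,0],"spin": 0},{"jaw": 0.03,"translation": [0,0,0],"spin": 0}]}}

```text
time: 29.03
tool_pos: [502.8, 101.1, 230.9]
tcp_rot: [180.0, -0.0, 90.6]
ft_force: [-0.8, 0.3, -1.7]
finger_gap: 42.4
grip_force: 45.9
```

```bash
python3 -c "
from bench import r
s=r.sense();print(s['tool_pos'],s['qd'].round(2),s['grip_force']);print(r.hand_in())"
```

```text
[502.8462227  101.11493943 230.85609831] [-0.08  0.11  0.03  0.06 -0.05  0.03] 45.895312428474426
the job is handed in; nothing more can be done
None
```

I handed the job in at about 29 s: the tablet is seated in the stand and the red-capped jar is held still, underside to the lens, about 10 cm away and roughly 3° off square. However, the tablet slipped from the fingers partway and tipped back onto the rest, so "without letting it drop" may not have been met.

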